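Load the mould press with slotted weights

TASK

Load both loose slotted steel weights onto the stem of the small dead-weight mould press, one on top of the other. Slide each one in sideways under the head of the stem and let it nest flat on the boss of the weight beneath, with its slot on the opposite side from the slot of the weight beneath it, so that the press sinks fully down. Feel them in without forcing them against the press, do not drop them, and leave the lamp and the glue bottle standing where they are.

Things in the scene. Friction and masses are not known exactly. Their poses are not given: they have to be found in the camera images.
- press: green dead-weight mould press fixed to the bench, base 86 x 106 mm; two columns and a cross-head (nothing but the plunger is above 115 mm) and a clamped carriage guide a plunger with a pan, a dark base weight that stays on it (same shape as the loose weights, boss too) and a stem. Origin: centre of the base's underside, on the middle axis, z up; the base weight's slot opens towards the press's -x
- press_axis (a point): fixed point on the middle axis, 125 mm above the bench: the pan's top when fully up. Above the pan: base weight to 16 mm, its boss to 20, stem (10 mm diameter) to 64, head (24 mm diameter) to 74. Weights seat 16 and 32 mm above the pan. The plunger's carriage is clamped where the mould needs it: it stands up to 8 mm off this axis along the press's x and y, not shown by any reading
- plunger (a joint): how far the plunger with pan, base weight and stem has sunk (m): 0 fully up, 0.005 down on its stop. A return spring (0.8 N/mm) lets it sink about 2 to 4.5 mm under one weight and fully under both; with only the base weight on, pressing with about 6 N takes it to the stop
- weight_a: bright steel slotted weight, 0.4 to 0.52 kg: disc 84 mm across, 16 mm thick, with two flats 64 mm apart (54 mm long, facing its +y and -y, parallel to the slot). On top a 4 mm high boss, 28 mm diameter, 20 mm in all; underneath a recess, 31 mm diameter, 5 mm deep, that nests over the boss below; both chamfered 0.8 mm. Origin: centre of the underside; z up; +x from the centre to the slot's mouth
- weight_b: the other loose weight, identical to weight_a (same origin and axes). Both lie flat on the bench with the boss up, at any yaw
- weight_a_mouth (a point): point in the mouth of weight_a's slot, 36 mm from its axis, 8 mm above its underside. The slot is 13 mm wide, open at the rim (eased to 16 mm over the last 3 mm), and ends round, 6.5 mm beyond the weight's axis: with the stem against the end, weight and stem are 1.5 mm off centre
- weight_b_mouth (a point): the same point in the mouth of weight_b's slot
- spirit_lamp: glass spirit lamp with a brass collar, 66 mm across, 70 mm high, standing loose on the bench; origin: centre of its underside
- glue_bottle: white glue bottle with a red tip, 34 mm across, 99 mm high, standing loose; origin: centre of its underside

How it is judged:
At the end, for the whole second after the job is handed in: Both weights rest level, still and nested (2 mm) on the plunger within 14 mm of the press axis, in either order; the lower slot opens to the press's +x side and the upper slot away from the lower one (each within about 60 degrees of opposite the slot beneath); plunger down more than 4.2 mm (value of joint plunger above 0.0042 m and horizontal distance between each of weight_a, weight_b and press_axis below 0.014 m and angle between each of weight_a, weight_b's own z axis and vertical below 0.05 rad and linear speed of each of weight_a, weight_b below 0.02 m/s and ((z of weight_a in the frame of press between 0.1342 and 0.138 m and z of weight_b in the frame of press between 0.15 and 0.1545 m and x of weight_a_mouth in the frame of press above 0.01 m and x of weight_b_mouth in the frame of weight_a below -0.012 m) or (z of weight_b in the frame of press between 0.1342 and 0.138 m and z of weight_a in the frame of press between 0.15 and 0.1545 m and x of weight_b_mouth in the frame of press above 0.01 m and x of weight_a_mouth in the frame of weight_b below -0.012 m))); the robot touches nothing.
It fails at once if a weight is dropped (faster than 0.6 m/s while not held) ((linear speed of weight_a above 0.6 m/s and contact force between the fingers and weight_a below 0.1 N) or (linear speed of weight_b above 0.6 m/s and contact force between the fingers and weight_b below 0.1 N)).
It fails at once if a weight is forced against the press with more than 60 N (contact force between any of weight_a, weight_b and press above 60 N).
It fails at once if the lamp or the glue bottle is moved more than 30 mm (distance of any of spirit_lamp, glue_bottle from where it was at the start of the episode above 0.03 m).
It also fails if it takes over 72 s, if anything falls off the work surface, if the arm or the gripper's body presses on something with over 40 N, if the wrist force passes 120 N, or if a joint passes its speed limit or range.

ROBOT

A 7-joint arm with a two-finger parallel gripper is mounted at the origin on a cart in front of the work surface, level with it; the furniture and walls round the work are solid. World frame = base frame: x ahead of the robot, y to its left, z up, the work surface at z = 0. Lengths are in m, angles in rad, forces in N, time in s.
With the tool pointing down it reaches from about 0.4 to 0.875 m from the base axis. Payload 19.3 kg.
Tool frame: the origin (TCP) lies between the finger pads; the fingertips stand 25 mm ahead of it and the grasp point (between the pads) lies 6 mm ahead of it; z points along the fingers, y is the line along which they close (so a half turn about z gives the same grasp; the last joint's range is limited). The gripper opens to 85 mm and grips with 20 to 120 N. Pads are 22 mm wide; open, the fingers measure 114 mm over their backs; the gripper's body (76 mm by 85 mm) begins 54 mm behind the grasp point. The pads swing forward as they close: fully open they stand 13 mm farther back than shut.
Start: joints at [1.102, 0.521, -0.036, 1.599, 0.021, 1.021, -0.113], TCP at [0.243, -0.576, 0.256] pointing down, gripper open.
Joint ranges: [-2.91, 2.91], [-0.3, 2.13], [-1.5, 1.42], [0.17, 2.43], [-1.26, 4.41], [0.16, 1.93], [-2.52, 2.52]. Speed limits (rad/s): [1.89, 1.89, 2.39, 2.39, 3.01, 3.01, 3.01].

INTERFACE

Orientations are given as a unit quaternion [x, y, z, w].
In Python, from bench import r gives the robot as it stands.
- The arm moves only by the shell command python3 nudge.py [OPENING] [FORCE], which reads ROWS from standard input. ROWS is a JSON list of rows, 1 to 10 of them, each of 6 numbers: dx, dy, dz in normalised numbers (1 is 1 m), then a rotation vector rx, ry, rz in parts of the range, where 1.0 means pi rad; each row is the pose to reach, as a shift and turn from the pose commanded when the command began, along the tool's axes at that moment; what a row does not reach only later rows make up. A row lasts 1/8 s, in which the tool goes at most 0.0625 m and 0.188 rad, less where a joint would pass 70% of its speed; a pose out of reach is approached as far as the arm can. OPENING is the opening from 0.0 (shut) to 1.0 (fully open), set as the command begins (- or left out keeps the last). The fingers move at their own pace and stop on an object; FORCE is the grip in N (left out, the last holds). Time passes only in rows, so rows that do not move let the fingers close. It prints the time, the measured TCP pose, the force, the opening and the grip force at its end. Input that does not fit is refused with a message, and nothing moves.
- r.sense(): the state, without advancing time (a new reading comes with each control period).
- r.capture(name): name is "scene" or "top"; returns the picture (480x640x3 uint8, red, green, blue); there is no depth.
- r.camera_model(name): a dict with "fx", "fy", "cx", "cy" (pixels), "k1" (the pictures are not rectified: a ray, as slopes to the right and down, at radius r is drawn at 1 + k1 r^2 times it, then the intrinsics apply), "extrinsics" (4x4, takes a point from world to camera coordinates). Camera axes: x right, y up, looking along -z (the intrinsics and any distortion apply to the point x, -y, -z); pixel columns grow to the right and rows downward; lengths in m; the calibration is good to about 2 mm. A picture is of the moment at which its call begins. camera_model takes no time and is no camera call.
- r.sign_off(): hands the job in; it is judged then, once.
The state is a dict: "time": time; "joint_pos": joint angles; "qvel": joint speeds; "tau": joint torques, N m; "tool_pos": TCP position; "eef_rot": TCP orientation; "wrist_force": force on the tool from outside, world axes, zero at the start; "ft_torque": the same for the moment, N m; "grip_width": opening from 0.0 (shut) to 1.0 (fully open); "grip_force": force on a finger pad.
Only numpy, scipy, OpenCV 4.12 (cv2) and the standard library are available. Lean on these libraries where they do the work, as an engineer would, in place of code of your own. Each camera call takes 0.05 s, during which the arm holds its last target. There are 200 camera calls.

## Working session

There is one attempt and no reset: what is moved stays moved. The work goes in short steps, Python scripts to look and compute and a shell command to move; the robot and the scene stay as the last step left them, time stands still between calls to the robot, and variables do not carry over. Pictures are saved under pics/ and viewed, at most 10 in all, crops included, and the job is handed in when it is done.

```bash
ls; mkdir -p pics
python3 - <<'E'
from bench import r
import cv2,numpy as np
np.set_printoptions(precision=4,suppress=True)
s=r.sense();print(s)
for n in("scene","top"):
    im=r.capture(n);cv2.imwrite(f"pics/{n}0.png",im[...,::-1]);m=r.camera_model(n);print(n,{k:v for k,v in m.items()})
E
```

```text
bench.py
nudge.py
pics
{'time': 0.0, 'joint_pos': array([ 1.1018,  0.522 , -0.0363,  1.6   ,  0.0212,  1.0211, -0.1128]), 'qvel': array([ 0.001 ,  0.0013, -0.0008,  0.0001,  0.0013, -0.0015, -0.0004]), 'tau': array([  0.0004, -92.713 ,   1.98  , -36.9931,   0.0178,   0.0082,
        -0.0001]), 'tool_pos': array([ 0.2425, -0.5757,  0.2557]), 'eef_rot': array([ 0.9802,  0.1981, -0.0002, -0.0005]), 'wrist_force': array([ 0.0907,  0.2537, -0.3046]), 'ft_torque': array([0.0325, 0.0183, 0.0523]), 'grip_force': 0.0, 'grip_width': 1.0017391381040441}
scene {'fx': 585.9952810153759, 'fy': 585.9952810153759, 'cx': 312.61945083075943, 'cy': 236.105526853027, 'k1': -0.19924764644202828, 'extrinsics': array([[-0.8118, -0.5839, -0.0087,  0.2564],
       [ 0.4222, -0.5972,  0.682 , -0.4771],
       [-0.4034,  0.55  ,  0.7313, -0.5629],
       [ 0.    ,  0.    ,  0.    ,  1.    ]])}
top {'fx': 530.4251850436743, 'fy': 530.4251850436743, 'cx': 328.12873982227416, 'cy': 240.34450100602254, 'k1': -0.03184649942694063, 'extrinsics': array([[ 0.0053, -0.9997,  0.0248, -0.3338],
       [ 0.9972,  0.0072,  0.0746, -0.5442],
       [-0.0748,  0.0243,  0.9969, -0.9086],
       [ 0.    ,  0.    ,  0.    ,  1.    ]])}
```

View pics/scene0.png

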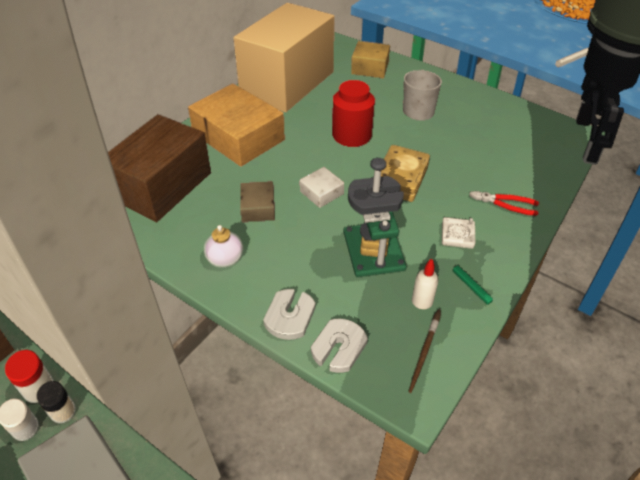

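View pics/top0.png

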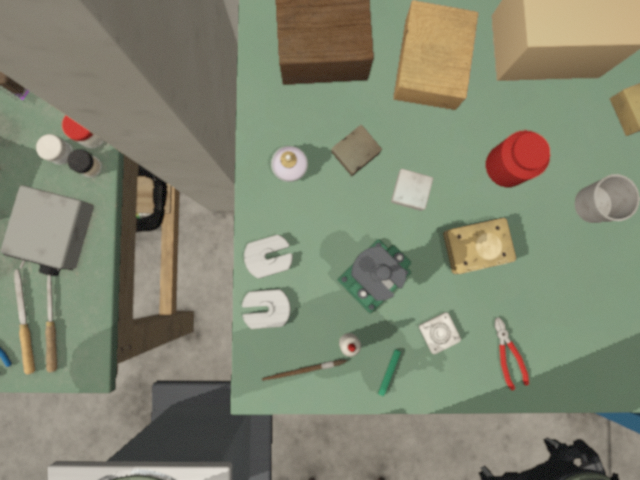

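The scene view shows the weights at (290,313) and (340,345), the press at (376,220), the lamp at (223,247) and the glue bottle at (425,287). In the top view the weights are at (268,257), slot to the right, and (266,309), slot to the left. The press is at (376,273), the lamp at (289,162) and the glue bottle at (349,346).

```bash
cat > h.py <<'E'
import numpy as np,cv2
from bench import r
np.set_printoptions(precision=4,suppress=True)
def ray(n,uv):
    m=r.camera_model(n);K=np.array([[m["fx"],0,m["cx"]],[0,m["fy"],m["cy"]],[0,0,1]])
    p=cv2.undistortPoints(np.array(uv,float).reshape(-1,1,2),K,np.array([m["k1"],0,0,0,0]))[:,0]
    # forward model is x*(1+k1 r^2), as OpenCV's
    R=m["extrinsics"][:3,:3];t=m["extrinsics"][:3,3]
    d=np.c_[p[:,0],-p[:,1],-np.ones(len(p))]@R
    return -R.T@t,d
def plane(n,uv,z):
    o,d=ray(n,uv);return o+d*((z-o[2])/d[:,2:])
def tri(uvs,uvt):
    o1,d1=ray("scene",uvs);o2,d2=ray("top",uvt);out=[]
    for a,b in zip(d1,d2):
        s,*_=np.linalg.lstsq(np.c_[a,-b],o2-o1,rcond=None)
        p,q=o1+s[0]*a,o2+s[1]*b;out.append(np.r_[(p+q)/2,np.linalg.norm(p-q)])
    return np.array(out)
def proj(n,P):
    m=r.camera_model(n);E=m["extrinsics"];c=np.atleast_2d(P)@E[:3,:3].T+E[:3,3]
    p=np.c_[c[:,0],-c[:,1]]/-c[:,2:];p=p*(1+m["k1"]*(p**2).sum(1,keepdims=True))
    return p*[m["fx"],m["fy"]]+[m["cx"],m["cy"]]
E
python3 - <<'E'
from h import *
t=cv2.imread("pics/top0.png");s=cv2.imread("pics/scene0.png")
a=cv2.resize(t[225:325,325:425],(400,400),interpolation=cv2.INTER_CUBIC)
b=cv2.resize(s[145:285,335:415],None,fx=4.28,fy=4.28,interpolation=cv2.INTER_CUBIC)[:600,:400]
c=np.zeros((600,800,3),np.uint8);c[:400,:400]=a;c[:b.shape[0],400:400+b.shape[1]]=b
cv2.imwrite("pics/c0.png",c)
for n,im,box in(("top",t,(235,235,310,335)),("scene",s,(250,280,375,380))):
    x0,y0,x1,y1=box
    hsv=cv2.cvtColor(im,cv2.COLOR_BGR2HSV)[y0:y1,x0:x1]
    m=((hsv[...,1]<60)&(hsv[...,2]>120)).astype(np.uint8)
    for k in cv2.findContours(m,0,cv2.CHAIN_APPROX_NONE)[0]:
        if cv2.contourArea(k)<200:continue
        k=k[:,0]+[x0,y0]; W=plane(n,k,0.016)[:,:2].astype(np.float32)
        h=cv2.convexHull(W);c,rad=cv2.minEnclosingCircle(h)
        rr=cv2.minAreaRect(h)
        hi=cv2.convexHull(W,returnPoints=False);hi=np.sort(hi,axis=0)[::-1]
        df=cv2.convexityDefects((W*1e5).astype(np.int32).reshape(-1,1,2),hi)
        j=df[np.argmax(df[:,0,3]),0];print(n,"circ",np.array(c),rad,"rect",rr,"slot end",W[j[2]],"mouth",W[j[0]],W[j[1]],j[3]/256e5)
E
```

```text
top circ [ 0.4686 -0.2317] 0.10904520004987717 rect ((0.4686313271522522, -0.2317500114440918), (0.17413315176963806, 0.13098062574863434), 0.4482775628566742) slot end [ 0.5381 -0.2648] mouth [ 0.5561 -0.2965] [ 0.5552 -0.1656] 0.0177769921875
scene circ [ 0.4817 -0.1416] 0.046745698899030685 rect ((0.48224228620529175, -0.14119528234004974), (0.07590457797050476, 0.05608023330569267), 35.86168670654297) slot end [ 0.4968 -0.1403] mouth [ 0.4997 -0.1485] [ 0.5272 -0.1433] 0.008638671875
scene circ [ 0.4259 -0.2166] 0.04733286798000336 rect ((0.4261813163757324, -0.2172383964061737), (0.06906105577945709, 0.0920705497264862), 4.747134685516357) slot end [ 0.4274 -0.221 ] mouth [ 0.4279 -0.1714] [ 0.4097 -0.1724] 0.049430625
scene circ [ 0.5182 -0.219 ] 0.048558928072452545 rect ((0.517723798751831, -0.21919658780097961), (0.07026039808988571, 0.09536483138799667), 17.109704971313477) slot end [ 0.5215 -0.2199] mouth [ 0.5243 -0.2671] [ 0.5406 -0.2603] 0.0446644140625
```

View pics/c0.png

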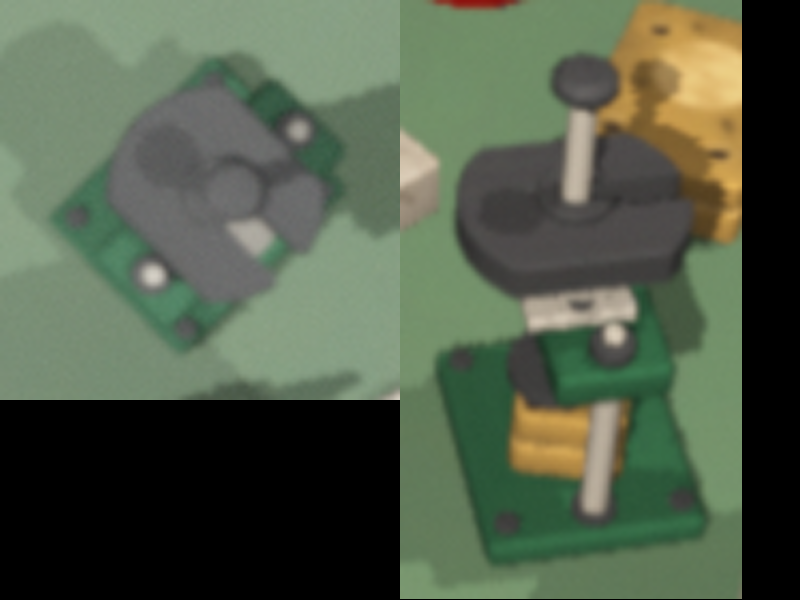

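The crop shows the plunger head at about (234,188) and the base corners at (52,213), (183,353), (215,58) and (345,185). The base weight's slot opens to the lower right, towards the robot's right and near side.

```bash
cat >> h.py <<'E'
def weights(n,im,box,vmin=150,z=0.016):
    x0,y0,x1,y1=box;o=[]
    hsv=cv2.cvtColor(im,cv2.COLOR_BGR2HSV)[y0:y1,x0:x1]
    m=((hsv[...,1]<50)&(hsv[...,2]>vmin)).astype(np.uint8)
    for k in cv2.findContours(m,0,cv2.CHAIN_APPROX_NONE)[0]:
        if cv2.contourArea(k)<400:continue
        k=k[:,0]+[x0,y0];W=plane(n,k,z)[:,:2].astype(np.float32)
        h=cv2.convexHull(W);c,rad=cv2.minEnclosingCircle(h)
        hi=np.sort(cv2.convexHull(W,returnPoints=False),axis=0)[::-1]
        df=cv2.convexityDefects((W*1e5).astype(np.int32).reshape(-1,1,2),hi)
        j=df[np.argmax(df[:,0,3]),0];e=W[j[2]];mo=(W[j[0]]+W[j[1]])/2
        o.append((n,np.array(c),rad,cv2.minAreaRect(h),e,mo,np.degrees(np.arctan2(*(mo-e)[::-1])),k[j[2]],(k[j[0]]+k[j[1]])/2))
    return o
E
python3 - <<'E'
from h import *
t=cv2.imread("pics/top0.png");s=cv2.imread("pics/scene0.png")
for n in("scene","top"):print(n,ray(n,[[0,0]])[0])
L=[]
for n,im,b in(("top",t,(240,230,300,335)),("scene",s,(255,282,375,380))):
    for o in weights(n,im,b):print(*o)
b=lambda x,y:(x/4+325,y/4+225)
c=lambda x,y:((x-400)/4.28+335,y/4.28+145)
tp=[b(52,213),b(183,353),b(345,185),b(215,58)]
sc=[c(437,355),c(490,543),c(707,522)]
# which scene corner matches: print both on plane 0.01
print(plane("top",tp,.010));print(plane("scene",sc,.010))
print("head",tri([c(585,78)],[b(234,188)]))
print("cols top .11",plane("top",[b(152,272),b(298,128)],.112))
print("col tri",tri([c(614,333)],[b(152,272)]))
print("glue,lamp",plane("top",[(349,346),(289,160)],.08))
E
```

```text
scene [0.1825 0.1743 0.7392]
top [ 0.4765 -0.3076  0.9547]
top [ 0.4781 -0.2271] 0.10111517459154129 ((0.4776122570037842, -0.22731298208236694), (0.17404524981975555, 0.10447636246681213), 0.540618896484375) [ 0.4584 -0.1936] [ 0.4282 -0.2695] -111.70156 [250 290] [293.  307.5]
scene [ 0.4249 -0.2174] 0.045903660356998444 ((0.42761436104774475, -0.2174714207649231), (0.06567633152008057, 0.08980373293161392), 7.384177207946777) [ 0.425  -0.2226] [ 0.4196 -0.1743] 96.37703 [341 342] [325.  367.5]
scene [ 0.5172 -0.2199] 0.0468166247010231 ((0.519146740436554, -0.21888884902000427), (0.06543546915054321, 0.09110543131828308), 18.05695915222168) [ 0.5192 -0.2193] [ 0.5325 -0.2624] -72.83621 [288 313] [298.  290.5]
[[ 0.4799 -0.3486  0.01  ]
 [ 0.4182 -0.407   0.01  ]
 [ 0.493  -0.4796  0.01  ]
 [ 0.5495 -0.4214  0.01  ]]
[[ 0.5524 -0.4206  0.01  ]
 [ 0.4817 -0.3505  0.01  ]
 [ 0.4196 -0.4068  0.01  ]]
head [[ 0.4887 -0.4056  0.1959  0.0005]]
cols top .11 [[ 0.4564 -0.384   0.112 ]
 [ 0.5138 -0.4423  0.112 ]]
col tri [[ 0.4566 -0.384   0.11    0.0005]]
glue,lamp [[ 0.3693 -0.364   0.08  ]
 [ 0.6763 -0.2629  0.08  ]]
```

Run:
```python
from h import *
t=cv2.imread("pics/top0.png");s=cv2.imread("pics/scene0.png")
hsv=cv2.cvtColor(t,cv2.COLOR_BGR2HSV);print(hsv[309,238:300:3,1:].tolist());print(hsv[270:300:3,268,1:].tolist())
T=[]
for b in((241,232,302,283),(241,283,300,332)):
    for o in weights("top",t,b,165):print(*o);T.append(o)
S=weights("scene",s,(255,282,375,380))
T.sort(key=lambda o:o[1][0]);S.sort(key=lambda o:o[1][0])
for a,b in zip(T,S): print(tri([b[7],b[8]],[a[7],a[8]]))
```

```text
[[44, 164], [41, 163], [40, 165], [42, 164], [41, 163], [43, 159], [42, 157], [42, 145], [44, 138], [45, 135], [26, 158], [16, 204], [19, 174], [17, 211], [17, 213], [14, 213], [17, 213], [21, 168], [44, 110], [46, 99], [46, 121]]
[[17, 215], [17, 210], [40, 161], [41, 162], [41, 161], [44, 162], [43, 118], [19, 191], [15, 216], [15, 215]]
top [ 0.5179 -0.2215] 0.04372814670205116 ((0.5175209045410156, -0.22193056344985962), (0.06610226631164551, 0.08411512523889542), 16.916959762573242) [ 0.5183 -0.2156] [ 0.5293 -0.2623] -76.80082 [263 256] [289.5 250. ]
top [ 0.4244 -0.2187] 0.044215139001607895 ((0.4251174032688141, -0.21993355453014374), (0.06438504159450531, 0.08534985780715942), 4.711022853851318) [ 0.4253 -0.2274] [ 0.4198 -0.1785] 96.37367 [269 309] [241. 312.]
[[ 0.426  -0.2263  0.0103  0.0023]
 [ 0.4204 -0.1773  0.011   0.002 ]]
[[ 0.5176 -0.2164  0.0206  0.0013]
 [ 0.5302 -0.2617  0.0184  0.0026]]
```

```bash
cat >> h.py <<'E'
from scipy.spatial.transform import Rotation as Ro
def go(x,y,z,yaw):
    s=r.sense();R=Ro.from_quat(s["eef_rot"]);T=Ro.from_euler("zx",[yaw,180],degrees=True)
    print("delta",R.inv().apply(np.array([x,y,z])-s["tool_pos"]),(R.inv()*T).as_rotvec())
E
python3 -c "
from h import *
go(.425,-.219,.12,96)"
```

```text
delta [ 0.3067 -0.2577  0.136 ] [-0.0006  0.0011  2.0743]
```

The rows are not in the units I measure in: turns go in shares of pi rad. I convert before sending: -1.275 rad / 3.1416 = -0.4058.

```bash
sed -i 's/"zx"/"ZX"/' h.py; python3 -c "
from h import *
go(.425,-.219,.12,96)"; echo '[[0.03,-0.026,0,0,0,-0.0382],[0.06,-0.052,0,0,0,-0.0796],[0.1,-0.085,0,0,0,-0.1337],[0.14,-0.12,0,0,0,-0.1878],[0.18,-0.15,0,0,0,-0.2419],[0.22,-0.185,0,0,0,-0.2928],[0.255,-0.215,0.02,0,0,-0.3438],[0.285,-0.24,0.05,0,0,-0.382],[0.3067,-0.2577,0.08,0,0,-0.4058],[0.3067,-0.2577,0.1,0,0,-0.4058]]' | python3 nudge.py 0.87 60; python3 -c "
from h import *
go(.425,-.219,.024,96)"
```

```text
delta [ 0.3067 -0.2577  0.136 ] [-0.0009 -0.0006 -1.2767]
time: 1.35
tool_pos: [0.4258, -0.2173, 0.155]
eef_rot: [0.668, 0.744, 0.0, -0.001]
wrist_force: [-0.4, -0.9, -0.1]
grip_width: 0.872
grip_force: 0.0
delta [-0.0018 -0.0009  0.131 ] [-0.0004 -0.0014  0.0027]
```

```bash
echo '[[-0.001,0,0.03,0,0,0],[-0.002,-0.001,0.06,0,0,0],[-0.002,-0.001,0.09,0,0,0],[-0.002,-0.001,0.115,0,0,0],[-0.002,-0.001,0.125,0,0,0],[-0.002,-0.001,0.125,0,0,0]]' | python3 nudge.py
echo '[[0,0,0.003,0,0,0],[0,0,0.006,0,0,0],[0,0,0.006,0,0,0]]' | python3 nudge.py
python3 - <<'E'
from h import *
a=r.capture("scene");b=r.capture("top")
c=np.hstack([cv2.resize(a[240:400,230:400],None,fx=2.3,fy=2.3),cv2.resize(b[220:380,220:390],None,fx=2.3,fy=2.3)])
cv2.imwrite("pics/g1.png",c[...,::-1])
E
```

```text
time: 2.1
tool_pos: [0.4243, -0.2213, 0.0311]
eef_rot: [0.67, 0.743, -0.0, -0.0]
wrist_force: [0.1, 0.8, 0.1]
grip_width: 0.871
grip_force: 0.0
time: 2.48
tool_pos: [0.4246, -0.2215, 0.0255]
eef_rot: [0.67, 0.743, 0.0, 0.0]
wrist_force: [0.8, 0.0, 0.8]
grip_width: 0.871
grip_force: 0.0
```

View pics/g1.png

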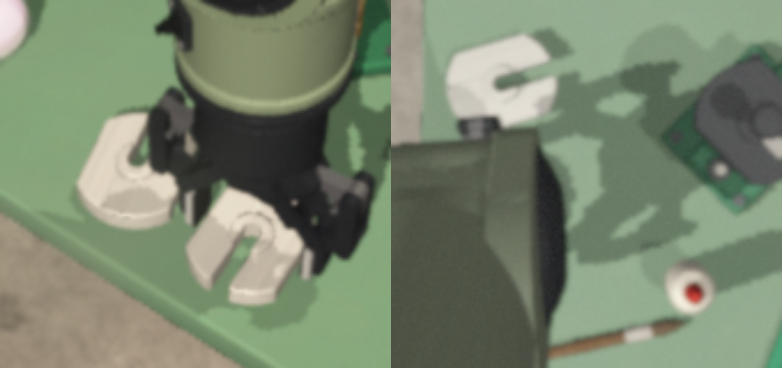

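The gripper straddles the near weight: its boss is at about (253,228) in the left half, with one finger on each flat. The other weight is clear.

```bash
echo '[[0,0,0.003,0,0,0],[0,0,0.003,0,0,0]]' | python3 nudge.py
echo '[[0,0,0,0,0,0],[0,0,0,0,0,0],[0,0,0,0,0,0],[0,0,0,0,0,0],[0,0,0,0,0,0],[0,0,0,0,0,0]]' | python3 nudge.py 0 80
echo '[[0,0,-0.01,0,0,0],[0,0,-0.03,0,0,0],[0,0,-0.06,0,0,0],[0,0,-0.1,0,0,0],[0,0,-0.14,0,0,0],[0,0,-0.15,0,0,0],[0,0,-0.15,0,0,0]]' | python3 nudge.py
```

```text
time: 2.82
tool_pos: [0.4243, -0.2214, 0.0221]
eef_rot: [0.67, 0.743, -0.0, -0.0]
wrist_force: [0.1, -0.5, -0.5]
grip_width: 0.878
grip_force: 0.0
time: 3.58
tool_pos: [0.4248, -0.2215, 0.0229]
eef_rot: [0.67, 0.743, 0.0, 0.0]
wrist_force: [-2.0, 1.8, 16.7]
grip_width: 0.726
grip_force: 84.1
time: 4.45
tool_pos: [0.4242, -0.2217, 0.1722]
eef_rot: [0.67, 0.742, -0.0, 0.0]
wrist_force: [0.2, 0.2, -4.6]
grip_width: 0.726
grip_force: 90.9
```

```bash
python3 -c "
from h import *
go(.385,-.34,.180,60)
go(.4353,-.4583,.180,44.6)"
```

```text
delta [-0.1137 -0.0511 -0.0077] [0.0002 0.0003 0.6262]
delta [-0.2365 -0.0132 -0.0077] [0.0003 0.0003 0.8949]
```

Scaled: 0.895 rad / 3.1416 = 0.2849.

```bash
echo '[[-0.02,-0.012,-0.004,0,0,0.0318],[-0.05,-0.028,-0.0077,0,0,0.0796],[-0.085,-0.043,-0.0077,0,0,0.1337],[-0.1137,-0.0511,-0.0077,0,0,0.1846],[-0.145,-0.05,-0.0077,0,0,0.2355],[-0.18,-0.04,-0.0077,0,0,0.2674],[-0.21,-0.026,-0.0077,0,0,0.2849],[-0.23,-0.017,-0.0077,0,0,0.2849],[-0.2365,-0.0132,-0.0077,0,0,0.2849],[-0.2365,-0.0132,-0.0077,0,0,0.2849]]' | python3 nudge.py
python3 - <<'E'
from h import *
go(.4353,-.4583,.180,44.6)
a=r.capture("scene");b=r.capture("top")
cv2.imwrite("pics/s1.png",a[...,::-1]);cv2.imwrite("pics/t1.png",b[...,::-1])
c=np.hstack([cv2.resize(a[140:290,330:480],None,fx=2.66,fy=2.66,interpolation=2),cv2.resize(b[220:370,320:470],None,fx=2.66,fy=2.66,interpolation=2)])
cv2.imwrite("pics/p1.png",c[...,::-1])
E
```

```text
time: 5.7
tool_pos: [0.435, -0.4578, 0.1789]
eef_rot: [0.925, 0.379, -0.0, -0.001]
wrist_force: [-0.2, 0.4, -3.8]
grip_width: 0.726
grip_force: 90.8
delta [-0.0001  0.0006 -0.0011] [-0.0018  0.0002 -0.0006]
```

View pics/p1.png

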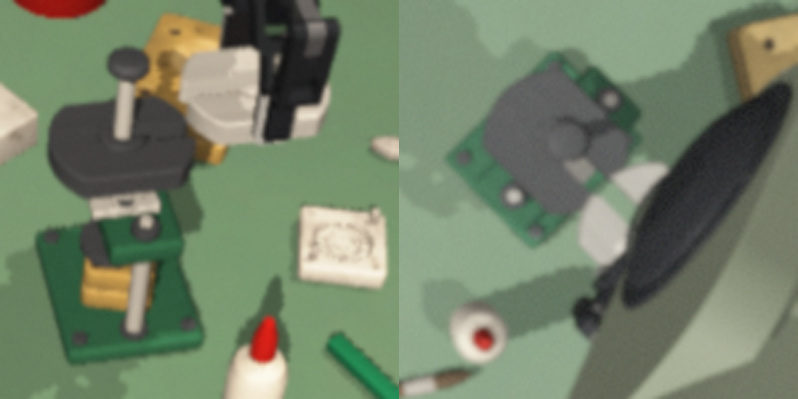

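The weight is held level beside the press, with the mouth of its slot at about (597,178) in the right half, facing the head at (569,139). I'll measure the slot axis against the head in this same picture.

```bash
cat > slot.py <<'E'
from h import *
def slot(im,c,z,yaw,ds,span=14,n="top"):
    "mid of the slot's dark band across direction yaw, mm from line through c"
    u=np.array([np.cos(np.radians(yaw)),np.sin(np.radians(yaw))]);v=np.array([-u[1],u[0]])
    g=im.astype(np.float32); g=g[...,0]-0.5*g[...,1]  # red - green/2: white vs. green
    for d in ds:
        w=np.arange(-span,span+.1,.5)/1e3
        P=np.c_[c[0]+u[0]*d+v[0]*w,c[1]+u[1]*d+v[1]*w,np.full(len(w),z)]
        q=proj(n,P).astype(np.float32)
        p=cv2.remap(g,q[:,0].reshape(1,-1),q[:,1].reshape(1,-1),1)[0]
        th=(p.max()+p.min())/2;b=np.where(p<th)[0]
        print(d,"edges mm",w[b[0]]*1e3,w[b[-1]]*1e3,p[::4].astype(int))
E
python3 - <<'E'
from slot import *
b=cv2.imread("pics/t1.png")[...,::-1]
p=r.sense()["tool_pos"];slot(b,p[:2],p[2]-.023+.016,44.6,[.022,.025,.028,.031,.034,.037])
u=np.array([.712,.702]);v=np.array([-.702,.712]);d=np.array([.4887,-.4056])-p[:2];print("stem rel",d@u,d@v)
for uv in((383.5,272),(383.9,272.3)):
  d=plane("top",[uv],.199)[0,:2]-p[:2];print("head ray",d@u,d@v)
E
```

```text
0.022 edges mm -14.0 6.0 [78 81 83 86 83 69 59 59 59 61 75 91 97 98 98]
0.025 edges mm -4.5 6.0 [97 98 98 97 89 72 61 59 60 62 75 92 97 98 98]
0.028 edges mm -4.5 6.0 [99 98 99 97 90 72 60 58 59 61 75 91 97 98 99]
0.031 edges mm -4.5 6.5 [99 99 99 97 89 71 60 58 59 61 74 91 97 99 98]
0.034 edges mm -4.5 6.5 [99 99 99 97 90 72 60 58 59 61 74 91 98 99 99]
0.037 edges mm -4.5 6.5 [92 95 97 98 88 71 58 57 57 59 72 89 97 98 97]
stem rel 0.07454681496355856 -0.0007501745884326491
head ray 0.07451039660045047 -0.0003963802089935464
head ray 0.07380666868562644 -0.0005056521756945098
```

```bash
echo '[[0.01,0.0004,0,0,0,0],[0.02,0.0004,0,0,0,0],[0.026,0.0004,0,0,0,0],[0.031,0.0004,0,0,0,0],[0.036,0.0004,0,0,0,0],[0.036,0.0004,0,0,0,0]]' | python3 nudge.py
echo '[[0.004,0,0,0,0,0],[0.009,0,0,0,0,0],[0.014,0,0,0,0,0],[0.02,0,0,0,0,0],[0.026,0,0,0,0,0],[0.03,0,0,0,0,0],[0.03,0,0,0,0,0]]' | python3 nudge.py
echo '[[0.001,0,0,0,0,0],[0.002,0,0,0,0,0],[0.003,0,0,0,0,0],[0.004,0,0,0,0,0],[0.004,0,0,0,0,0]]' | python3 nudge.py
```

```text
time: 6.55
tool_pos: [0.4618, -0.4328, 0.18]
eef_rot: [0.925, 0.38, 0.0, -0.0]
wrist_force: [1.0, -0.4, -4.6]
grip_width: 0.722
grip_force: 90.8
time: 7.42
tool_pos: [0.4832, -0.4117, 0.18]
eef_rot: [0.925, 0.38, 0.0, -0.0]
wrist_force: [-0.8, -0.1, -4.7]
grip_width: 0.726
grip_force: 90.8
time: 8.05
tool_pos: [0.4858, -0.4091, 0.18]
eef_rot: [0.925, 0.38, 0.0, -0.0]
wrist_force: [-0.5, 0.3, -3.3]
grip_width: 0.722
grip_force: 90.8
```

```bash
echo '[[0.001,0,0,0,0,0],[0.002,0,0,0,0,0],[0.002,0,0,0,0,0]]' | python3 nudge.py
echo '[[0.0005,0,0,0,0,0],[0.001,0,0,0,0,0],[0.001,0,0,0,0,0]]' | python3 nudge.py
echo '[[0.0005,0,0,0,0,0],[0.001,0,0,0,0,0],[0.001,0,0,0,0,0]]' | python3 nudge.py
```

```text
time: 8.43
tool_pos: [0.4873, -0.4077, 0.18]
eef_rot: [0.925, 0.38, 0.0, -0.0]
wrist_force: [-0.8, -0.2, -4.5]
grip_width: 0.726
grip_force: 90.8
time: 8.8
tool_pos: [0.4879, -0.4071, 0.18]
eef_rot: [0.925, 0.38, 0.0, 0.0]
wrist_force: [0.1, -0.3, -5.4]
grip_width: 0.729
grip_force: 90.8
time: 9.18
tool_pos: [0.4886, -0.4064, 0.18]
eef_rot: [0.925, 0.38, 0.0, -0.0]
wrist_force: [-0.2, -0.1, -5.0]
grip_width: 0.724
grip_force: 90.8
```

```bash
echo '[[0.0005,0,0,0,0,0],[0.001,0,0,0,0,0],[0.001,0,0,0,0,0]]' | python3 nudge.py
echo '[[0.0005,0,0,0,0,0],[0.001,0,0,0,0,0],[0.001,0,0,0,0,0]]' | python3 nudge.py
python3 - <<'E'
from h import *
a=r.capture("scene");b=r.capture("top")
cv2.imwrite("pics/s2.png",a[...,::-1]);cv2.imwrite("pics/t2.png",b[...,::-1])
c=np.hstack([cv2.resize(a[140:240,330:430],None,fx=4,fy=4,interpolation=2),cv2.resize(b[220:320,330:430],None,fx=4,fy=4,interpolation=2)])
cv2.imwrite("pics/p2.png",c[...,::-1])
E
```

```text
time: 9.55
tool_pos: [0.4894, -0.4056, 0.18]
eef_rot: [0.925, 0.38, 0.0, -0.0]
wrist_force: [0.6, -0.9, -5.0]
grip_width: 0.723
grip_force: 90.8
time: 9.93
tool_pos: [0.49, -0.4049, 0.18]
eef_rot: [0.925, 0.38, 0.0, -0.0]
wrist_force: [0.4, -0.7, -4.1]
grip_width: 0.725
grip_force: 90.8
```

View pics/p2.png

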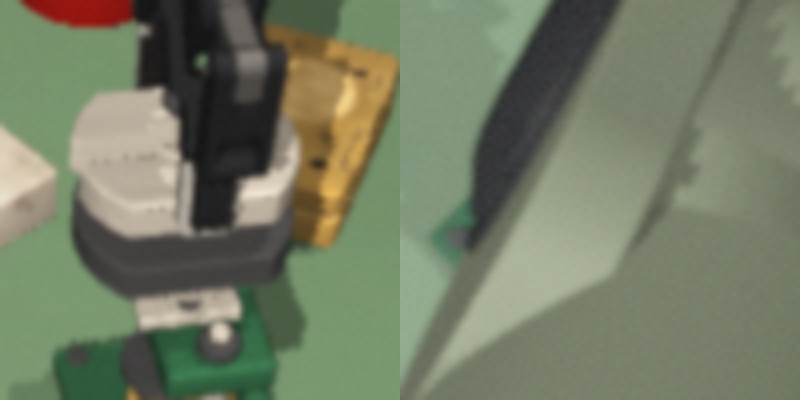

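The weight hovers over the dark base weight and lines up with it. Its right edge is at x≈298 in the left half against 293 for the base. It hasn't touched the slot's end yet, so I'll keep feeling forward.

```bash
for i in 1 2 3; do :; done
echo '[[0.0005,0,0,0,0,0],[0.001,0,0,0,0,0],[0.001,0,0,0,0,0]]' | python3 nudge.py
echo '[[0.0005,0,0,0,0,0],[0.001,0,0,0,0,0],[0.001,0,0,0,0,0]]' | python3 nudge.py | grep -E "tool_pos|wrist"
```

```text
time: 10.4
tool_pos: [0.4903, -0.4046, 0.18]
eef_rot: [0.925, 0.379, -0.0, 0.0]
wrist_force: [-2.5, -2.9, -3.9]
grip_width: 0.726
grip_force: 90.8
tool_pos: [0.4906, -0.4044, 0.18]
wrist_force: [-5.7, -5.8, -4.5]
```

```bash
echo '[[-0.0015,0,0,0,0,0],[-0.0031,0,0,0,0,0],[-0.0031,0,0,0,0,0]]' | python3 nudge.py| grep -E "tool_pos|wrist"
echo '[[0,0,0.004,0,0,0],[0,0,0.008,0,0,0],[0,0,0.01,0,0,0],[0,0,0.01,0,0,0]]' | python3 nudge.py| grep -E "tool_pos|wrist"
echo '[[0,0,0.001,0,0,0],[0,0,0.002,0,0,0],[0,0,0.003,0,0,0],[0,0,0.003,0,0,0]]' | python3 nudge.py| grep -E "tool_pos|wrist"
echo '[[0,0,0.001,0,0,0],[0,0,0.002,0,0,0],[0,0,0.002,0,0,0]]' | python3 nudge.py| grep -E "tool_pos|wrist"
echo '[[0,0,0.001,0,0,0],[0,0,0.002,0,0,0],[0,0,0.002,0,0,0]]' | python3 nudge.py| grep -E "tool_pos|wrist"
```

```text
tool_pos: [0.4894, -0.4055, 0.18]
wrist_force: [0.6, 0.5, -5.0]
tool_pos: [0.4892, -0.4057, 0.1697]
wrist_force: [-0.3, -0.0, -4.5]
tool_pos: [0.4892, -0.4057, 0.1669]
wrist_force: [-0.1, -0.9, -5.2]
tool_pos: [0.4892, -0.4057, 0.1649]
wrist_force: [0.9, -0.4, -3.8]
tool_pos: [0.4893, -0.4058, 0.163]
wrist_force: [0.6, 0.0, -2.5]
```

```bash
echo '[[0,0,0.001,0,0,0],[0,0,0.002,0,0,0],[0,0,0.002,0,0,0]]' | python3 nudge.py| grep -E "tool_pos|wrist"
echo '[[0,0,0.001,0,0,0],[0,0,0.002,0,0,0],[0,0,0.002,0,0,0]]' | python3 nudge.py| grep -E "tool_pos|wrist"
echo '[[0,0,0.0005,0,0,0],[0,0,0.001,0,0,0],[0,0,0.001,0,0,0]]' | python3 nudge.py| grep -E "tool_pos|wrist"
```

```text
tool_pos: [0.4893, -0.4058, 0.161]
wrist_force: [-1.1, 0.6, -0.8]
tool_pos: [0.4893, -0.4058, 0.1591]
wrist_force: [-0.4, 0.1, 0.0]
tool_pos: [0.4893, -0.4058, 0.1589]
wrist_force: [-4.7, 3.0, 15.4]
```

It reached the stop with the TCP at 0.159, which is the nested height. I'll ease off, release and rise.

```bash
echo '[[0,0,-0.0012,0,0,0],[0,0,-0.0012,0,0,0]]' | python3 nudge.py| grep -E "tool_pos|wrist"
echo '[[0,0,0,0,0,0],[0,0,0,0,0,0],[0,0,0,0,0,0],[0,0,0,0,0,0]]' | python3 nudge.py 0.9| grep -E "tool_pos|wrist|grip"
echo '[[0,0,-0.01,0,0,0],[0,0,-0.03,0,0,0],[0,0,-0.06,0,0,0],[0,0,-0.08,0,0,0],[0,0,-0.08,0,0,0]]' | python3 nudge.py| grep -E "tool_pos|wrist"
python3 -c "
from h import *
go(.53,-.29,.24,80)
go(.5178,-.2215,.1,106.5)"
```

```text
tool_pos: [0.4893, -0.4058, 0.1592]
wrist_force: [-0.3, 0.3, 1.0]
tool_pos: [0.4892, -0.4058, 0.1592]
wrist_force: [0.0, 0.3, 0.4]
grip_width: 0.9
grip_force: 0.0
tool_pos: [0.4898, -0.4062, 0.2413]
wrist_force: [-0.5, 0.5, -0.9]
delta [ 0.1102 -0.0545  0.0012] [ 0.0031  0.0004 -0.6176]
delta [ 0.1496 -0.1122  0.141 ] [ 0.003   0.0012 -1.0801]
```

Scaled: -1.08 rad / 3.1416 = -0.3438.

```bash
echo '[[0.015,-0.01,0,0,0,-0.0318],[0.035,-0.024,0,0,0,-0.0796],[0.06,-0.042,0,0,0,-0.1337],[0.085,-0.062,0,0,0,-0.191],[0.11,-0.083,0.02,0,0,-0.2451],[0.13,-0.1,0.05,0,0,-0.2992],[0.145,-0.11,0.08,0,0,-0.3438],[0.1496,-0.1122,0.11,0,0,-0.3438],[0.1496,-0.1122,0.13,0,0,-0.3438],[0.1496,-0.1122,0.14,0,0,-0.3438]]' | python3 nudge.py 0.88 | grep -E "tool_pos|eef"
python3 - <<'E'
from h import *
go(.5178,-.222,.026,106.5)
a=r.capture("scene");b=r.capture("top")
cv2.imwrite("pics/s3.png",a[...,::-1]);cv2.imwrite("pics/t3.png",b[...,::-1])
c=np.hstack([cv2.resize(a[140:340,250:420],None,fx=2.3,fy=2.3,interpolation=2),cv2.resize(b[200:400,240:410],None,fx=2.3,fy=2.3,interpolation=2)])
cv2.imwrite("pics/p3.png",c[...,::-1])
E
```

```text
tool_pos: [0.5163, -0.2206, 0.0979]
eef_rot: [0.598, 0.801, -0.0, -0.001]
delta [-0.0019  0.0011  0.0719] [-0.0013 -0.0012  0.0002]
```

View pics/p3.png

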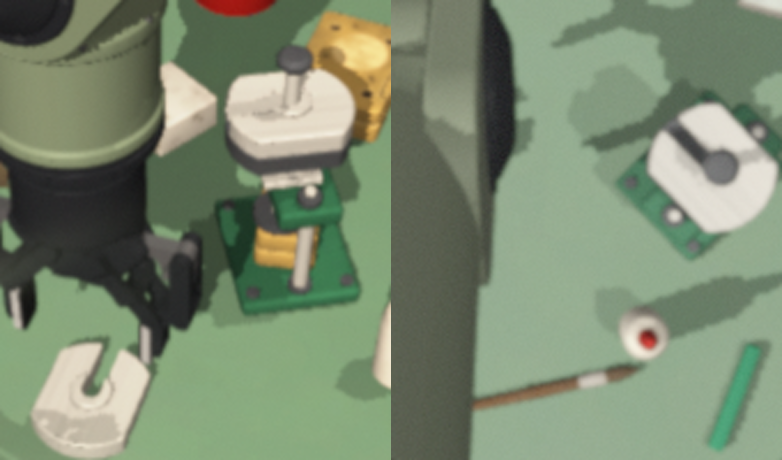

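The first weight sits flat, with its slot opening to the upper left (press +x) around the head at (722,167). The second weight is below the open gripper at (92,393).

```bash
echo '[[-0.001,0.0011,0.02,0,0,0],[-0.0019,0.0011,0.045,0,0,0],[-0.0019,0.0011,0.062,0,0,0],[-0.0019,0.0011,0.07,0,0,0],[-0.0019,0.0011,0.0725,0,0,0],[-0.0019,0.0011,0.0725,0,0,0]]' | python3 nudge.py| grep -E "tool_pos|wrist"
echo '[[0,0,0,0,0,0],[0,0,0,0,0,0],[0,0,0,0,0,0],[0,0,0,0,0,0],[0,0,0,0,0,0],[0,0,0,0,0,0]]' | python3 nudge.py 0 80| grep -E "tool_pos|wrist|grip"
echo '[[0,0,-0.01,0,0,0],[0,0,-0.03,0,0,0],[0,0,-0.06,0,0,0],[0,0,-0.1,0,0,0],[0,0,-0.15,0,0,0],[0,0,-0.19,0,0,0],[0,0,-0.2,0,0,0],[0,0,-0.2,0,0,0]]' | python3 nudge.py| grep -E "tool_pos|wrist|grip|eef"
python3 -c "
from h import *
go(.585,-.28,.23,75)
go(.5419,-.3523,.22,44.6)
go(.5419,-.3523,.1865,44.6)"
```

```text
tool_pos: [0.5187, -0.2224, 0.0271]
wrist_force: [1.0, -0.7, 0.3]
tool_pos: [0.5189, -0.2225, 0.0279]
wrist_force: [-5.4, 2.2, 16.3]
grip_width: 0.717
grip_force: 83.7
tool_pos: [0.5183, -0.2225, 0.227]
eef_rot: [0.598, 0.801, -0.0, 0.0]
wrist_force: [-0.6, -0.1, -4.8]
grip_width: 0.716
grip_force: 89.3
delta [-0.0741  0.0476 -0.0029] [0.0005 0.0005 0.5496]
delta [-0.1312 -0.0142  0.0071] [0.0006 0.0003 1.0801]
delta [-0.1312 -0.0142  0.0406] [0.0006 0.0003 1.0801]
```

The rows are not in the units I measure in: turns go in shares of pi rad. I convert before sending: 1.08 rad / 3.1416 = 0.3438.

```bash
echo '[[-0.01,0,0,0,0,0.0318],[-0.028,0,0,0,0,0.0796],[-0.05,0,0,0,0,0.1337],[-0.072,0,0,0,0,0.1878],[-0.094,-0.004,0.005,0,0,0.2419],[-0.112,-0.008,0.01,0,0,0.296],[-0.126,-0.012,0.016,0,0,0.3438],[-0.131,-0.014,0.024,0,0,0.3438],[-0.131,-0.0142,0.034,0,0,0.3438],[-0.131,-0.0142,0.038,0,0,0.3438]]' | python3 nudge.py| grep -E "tool_pos|wrist|grip|eef"
echo '[[0,0,0,0,0,0],[0,0,0,0,0,0]]' | python3 nudge.py >/dev/null
python3 - <<'E'
from slot import *
go(.5423,-.3529,.1889,44.6)
a=r.capture("scene");b=r.capture("top")
cv2.imwrite("pics/s4.png",a[...,::-1]);cv2.imwrite("pics/t4.png",b[...,::-1])
c=np.hstack([cv2.resize(a[130:280,270:420],None,fx=2.66,fy=2.66,interpolation=2),cv2.resize(b[200:350,300:450],None,fx=2.66,fy=2.66,interpolation=2)])
cv2.imwrite("pics/p4.png",c[...,::-1])
p=r.sense()["tool_pos"];slot(b,p[:2],p[2]-.028+.016,224.6,[.02,.025,.03,.035,.038])
E
```

```text
tool_pos: [0.5418, -0.351, 0.1874]
eef_rot: [0.925, 0.381, -0.0, -0.001]
wrist_force: [0.1, -0.5, -4.1]
grip_width: 0.715
grip_force: 89.2
delta [-0.0007  0.0008  0.0001] [ 0.0004 -0.0002  0.001 ]
0.02 edges mm 0.0 14.0 [57 58 57 58 58 57 57 56 56 56 55 56 55 55 55]
0.025 edges mm -12.5 14.0 [57 56 58 57 56 56 55 55 55 56 55 55 56 55 55]
0.03 edges mm -14.0 14.0 [55 55 55 56 56 56 55 55 55 55 55 55 55 55 55]
0.035 edges mm -3.5 14.0 [56 56 56 55 56 55 55 53 54 55 54 53 54 53 54]
0.038 edges mm -0.5 14.0 [55 55 55 54 55 54 54 53 53 53 53 53 53 52 53]
```

View pics/p4.png

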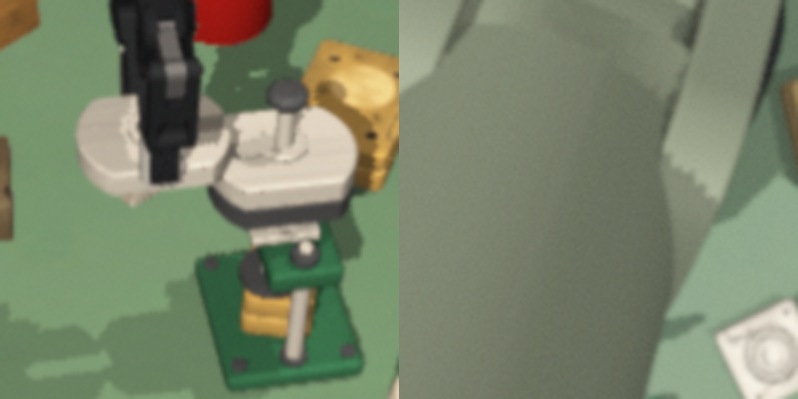

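The second weight is held level at the right height, with its mouth facing the stem: weight at (155,145), stem at (287,130). The arm hides it from the top camera, so I'll use the stem line I felt with the first weight.

```bash
echo '[[-0.01,0.0008,0,0,0,0],[-0.02,0.0008,0,0,0,0],[-0.026,0.0008,0,0,0,0],[-0.031,0.0008,0,0,0,0],[-0.036,0.0008,0,0,0,0],[-0.036,0.0008,0,0,0,0]]' | python3 nudge.py| grep -E "tool_pos|wrist"
echo '[[-0.004,0,0,0,0,0],[-0.009,0,0,0,0,0],[-0.014,0,0,0,0,0],[-0.018,0,0,0,0,0],[-0.018,0,0,0,0,0]]' | python3 nudge.py| grep -E "tool_pos|wrist"
echo '[[-0.004,0,0,0,0,0],[-0.008,0,0,0,0,0],[-0.012,0,0,0,0,0],[-0.015,0,0,0,0,0],[-0.015,0,0,0,0,0]]' | python3 nudge.py| grep -E "tool_pos|wrist"
echo '[[-0.001,0,0,0,0,0],[-0.002,0,0,0,0,0],[-0.002,0,0,0,0,0]]' | python3 nudge.py| grep -E "tool_pos|wrist"
echo '[[-0.001,0,0,0,0,0],[-0.002,0,0,0,0,0],[-0.002,0,0,0,0,0]]' | python3 nudge.py| grep -E "tool_pos|wrist"
```

```text
tool_pos: [0.5168, -0.3781, 0.1887]
wrist_force: [0.6, -0.0, -3.6]
tool_pos: [0.5039, -0.3908, 0.1887]
wrist_force: [-0.3, 0.6, -3.7]
tool_pos: [0.4933, -0.4013, 0.1887]
wrist_force: [-0.4, 0.6, -3.6]
tool_pos: [0.4921, -0.4024, 0.1887]
wrist_force: [1.0, -0.1, -4.5]
tool_pos: [0.4906, -0.4039, 0.1887]
wrist_force: [-0.9, -0.0, -3.9]
```

```bash
echo '[[-0.001,0,0,0,0,0],[-0.002,0,0,0,0,0],[-0.002,0,0,0,0,0]]' | python3 nudge.py| grep -E "tool_pos|wrist"
echo '[[-0.0005,0,0,0,0,0],[-0.001,0,0,0,0,0],[-0.001,0,0,0,0,0]]' | python3 nudge.py| grep -E "tool_pos|wrist"
echo '[[-0.0005,0,0,0,0,0],[-0.001,0,0,0,0,0],[-0.001,0,0,0,0,0]]' | python3 nudge.py| grep -E "tool_pos|wrist"
```

```text
tool_pos: [0.4892, -0.4053, 0.1887]
wrist_force: [0.7, 0.2, -3.6]
tool_pos: [0.4887, -0.4058, 0.1887]
wrist_force: [1.3, 1.0, -4.2]
tool_pos: [0.4884, -0.4061, 0.1887]
wrist_force: [4.3, 4.3, -2.9]
```

```bash
echo '[[0.0015,0,0,0,0,0],[0.0028,0,0,0,0,0],[0.0028,0,0,0,0,0]]' | python3 nudge.py| grep -E "tool_pos|wrist"
echo '[[0,0,0.001,0,0,0],[0,0,0.002,0,0,0],[0,0,0.003,0,0,0],[0,0,0.003,0,0,0]]' | python3 nudge.py| grep -E "tool_pos|wrist"
echo '[[0,0,0.001,0,0,0],[0,0,0.002,0,0,0],[0,0,0.002,0,0,0]]' | python3 nudge.py| grep -E "tool_pos|wrist"
echo '[[0,0,0.001,0,0,0],[0,0,0.0015,0,0,0],[0,0,0.0015,0,0,0]]' | python3 nudge.py| grep -E "tool_pos|wrist"
```

```text
tool_pos: [0.4897, -0.4048, 0.1887]
wrist_force: [0.6, -0.2, -4.0]
tool_pos: [0.4898, -0.4046, 0.1856]
wrist_force: [0.2, -0.3, -3.6]
tool_pos: [0.4898, -0.4046, 0.1836]
wrist_force: [-0.1, -0.5, -3.5]
tool_pos: [0.4898, -0.4047, 0.1822]
wrist_force: [0.0, 0.3, -4.0]
```

```bash
echo '[[0,0,0.001,0,0,0],[0,0,0.0015,0,0,0],[0,0,0.0015,0,0,0]]' | python3 nudge.py| grep -E "tool_pos|wrist"
echo '[[0,0,0.0005,0,0,0],[0,0,0.001,0,0,0],[0,0,0.001,0,0,0]]' | python3 nudge.py| grep -E "tool_pos|wrist"
echo '[[0,0,0.0005,0,0,0],[0,0,0.001,0,0,0],[0,0,0.001,0,0,0]]' | python3 nudge.py| grep -E "tool_pos|wrist"
```

```text
tool_pos: [0.4899, -0.4047, 0.1807]
wrist_force: [0.7, -1.0, -3.5]
tool_pos: [0.4899, -0.4047, 0.18]
wrist_force: [-0.5, 1.8, 4.0]
tool_pos: [0.49, -0.4047, 0.1799]
wrist_force: [-5.5, 4.6, 17.1]
```

It reached the stop at TCP 0.1799, as predicted for a nested weight. I'll release and rise.

```bash
echo '[[0,0,-0.0012,0,0,0],[0,0,-0.0012,0,0,0]]' | python3 nudge.py| grep -E "tool_pos|wrist"
echo '[[0,0,0,0,0,0],[0,0,0,0,0,0],[0,0,0,0,0,0],[0,0,0,0,0,0]]' | python3 nudge.py 0.9| grep -E "tool_pos|wrist|grip"
echo '[[0,0,-0.01,0,0,0],[0,0,-0.03,0,0,0],[0,0,-0.06,0,0,0],[0.03,-0.04,-0.08,0,0,0],[0.07,-0.09,-0.1,0,0,0],[0.11,-0.14,-0.1,0,0,0],[0.14,-0.18,-0.1,0,0,0],[0.14,-0.18,-0.1,0,0,0]]' | python3 nudge.py| grep -E "tool_pos|wrist"
python3 - <<'E'
from h import *
a=r.capture("scene");b=r.capture("top")
cv2.imwrite("pics/s5.png",a[...,::-1]);cv2.imwrite("pics/t5.png",b[...,::-1])
c=np.hstack([cv2.resize(a[140:290,320:470],None,fx=2.66,fy=2.66,interpolation=2),cv2.resize(b[220:370,310:460],None,fx=2.66,fy=2.66,interpolation=2)])
cv2.imwrite("pics/p5.png",c[...,::-1])
E
```

```text
tool_pos: [0.4899, -0.4047, 0.18]
wrist_force: [-0.9, 0.7, 4.5]
tool_pos: [0.4898, -0.4047, 0.1799]
wrist_force: [0.8, 0.4, 0.0]
grip_width: 0.899
grip_force: 0.0
tool_pos: [0.4632, -0.1746, 0.2812]
wrist_force: [0.3, -1.2, 0.9]
```

View pics/p5.png

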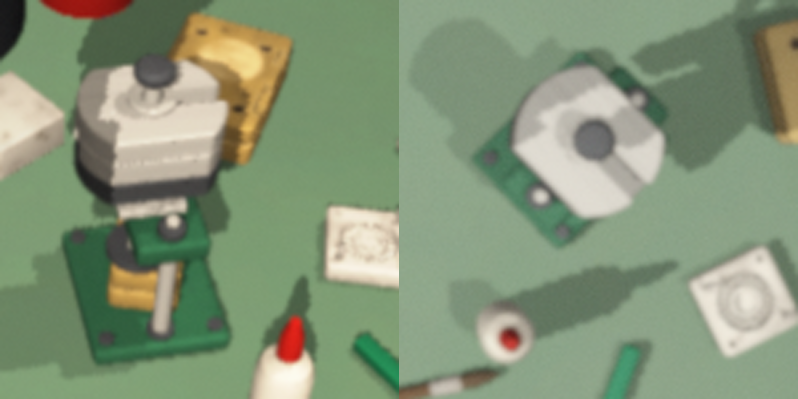

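Both weights are stacked flat and nested at (150,130) in the left half. The upper slot opens to the lower right (press -x) from the head at (595,140), and the glue bottle hasn't moved.

```bash
python3 -c "
from bench import r
print(r.sense()['qvel'].round(3),r.sign_off())"
```

```text
the job is handed in; nothing more can be done
[ 0.022  0.017  0.016 -0.011  0.002 -0.001  0.004] None
```

Both weights are nested flat on the press with their slots opposed, each felt down to the stop height with the wrist force peaking at about 17 N, and the job is handed in; the sign-off returned no verdict.

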